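# Set and clamp the sprung jaw of a circuit-board holder

## Task

Take hold of the sliding jaw of the circuit-board holder and, with its red cam lever still open, draw it back against its spring until its orange pointer stands on the black line of the yellow marker. Hold it on the mark and squeeze the red lever fully shut against the black grip block; do not shut the lever before the jaw is on its mark. Finish still gripping the shut lever and the grip block together with the jaw on the mark (do not let go: I will then slip the board in), and leave everything else on the bench where it lies.

Things in the scene. Friction and masses are not known exactly. Their poses are not given: they have to be found in the camera images.
- holder: Circuit-board holder screwed to the bench: aluminium rail 22 x 320 mm, top 34 mm high, on two dark feet. Origin on the bench under the rail's middle. y axis: along the rail to the fixed jaw (bar 160 mm long across the rail at y = 130 mm, 70 mm high). x axis: across it to the side of the white ruler (18 mm wide at x = 42 mm, top 30 mm high). The red lever is on the -x side.
- marker: Yellow clip, 19 mm across the ruler, 10 mm along it, 3 mm thick, with a black line across its middle, fixed on the white ruler at the wanted setting. Origin: middle of its underside, under the black line; axes parallel to the holder's (y along the rail).
- sled (a joint): Travel of the sliding jaw in m: 0 = home, nearest the fixed jaw (it starts there); grows to 0.14 as it is drawn in the holder's -y direction. A hidden spring always pulls it home, 3 N at 0 to 5 N at 0.14; friction 0.5 N. jaw_frame, pointer, grip and lever ride on it. With the lever shut its cam jams the jaw on the rail.
- pointer (a point): Tip of the orange pointer on the sliding jaw, 38 mm above the bench, 32.5 mm from the rail's middle on the ruler side; at y = 48 mm minus the travel in the holder's frame. The jaw is on its mark when this tip and the marker's origin have the same y in the holder's frame.
- jaw_frame: Sliding jaw in one piece; origin on the bench under the rail's middle at the pointer's y, axes as the holder's. In mm: black grip block x -16..12, y -15..15, z 42..80; jaw bar x -80..80, y 25..39, z 42..70; blue pull bar x -62..50, y -33..-25, z 50..78. Fingers fit the 50 mm slot between the bars, beside the block, and can draw the jaw by the pull bar's +y face. Saddle under it: top z 42.
- grip (a point): Point 66 mm above the bench, at the pointer's y, 5.8 mm to the -x side of the rail's middle: midway between the grip block's +x face and the outer face of the shut lever (36 mm apart). Centre of the final grip, the fingers closing along the holder's x axis.
- cam (a joint): Angle of the red cam lever about a pin along the rail, rad: 0 = shut, paddle upright by the -x face of the grip block; starts leaning out to -x at 0.5 to 0.65 (0.65 = fully open). It stays where it is left; about 7 N at the paddle's upper edge moves it; the cam then bites on the rail and 15 to 18 N seats it (grip with 20 to 30 N).
- paddle: Red thumb paddle of the lever, 6 mm thick, 22 mm wide along the rail. Origin on the lever's pin: 20.6 mm to the -x side of the rail's middle, 26 mm high, at the pointer's y; z axis up the paddle, which reaches from 18 to 54 mm. Shut: outer face 24 mm from the rail's middle, top 80 mm high. Fully open: upper edge 56 mm out, 71 mm high (68 mm over lever and block).
- board_a: Green circuit board 85 x 110 mm, 15 mm high with connectors, lying on the bench; loose bystander. Origin: centre of its underside.
- board_b: Green circuit board 75 x 95 mm, 15 mm high with connectors, lying on the bench; loose bystander. Origin: centre of its underside.
- screwdriver: Screwdriver with yellow handle, 170 mm long, lying on the bench along its x axis; loose bystander.
- solder_reel: Steel-grey reel, 60 mm across, 44 mm high, standing; loose bystander. Origin: centre of its underside.
- flux_jar: Small jar with red cap, 44 mm across, 55 mm high; loose bystander. Origin: centre of its underside.
- connector: Blue plug 50 x 16 x 15 mm; loose bystander. Origin: centre of its underside.
- cutters: Side cutters with orange handles, 130 mm long, lying; loose bystander.

How it is judged:
On the way, in this order (a step that is already met when the one before it is completed fails the run):
1. jaw held with the fingers on its mark (pointer within 4 mm of the marker's line) with the lever still open (over 0.3 rad) (y of pointer in the frame of marker between -0.004 and 0.004 m and value of joint cam above 0.3 rad and contact force between the fingers and jaw_frame above 1 N), for 0.2 s.
2. lever shut (under 0.06 rad) with the jaw still on its mark and the fingers gripping grip block and lever (y of pointer in the frame of marker between -0.004 and 0.004 m and value of joint cam below 0.06 rad and contact force between the fingers and jaw_frame above 3 N and contact force between the fingers and paddle above 3 N), for 0.2 s.
At the end, for the whole second after the job is handed in: The lever is shut (under 0.06 rad), the pointer is within 4 mm of the marker's line along the rail and at rest, and the fingers are still gripping: at least 3 N on the sliding jaw and at least 3 N on the lever's red paddle (all of step 2 and velocity of joint sled between -0.01 and 0.01 m/s); the arm keeps its last pose, push and grip.
It fails at once if the lever is shut (under 0.1 rad) while the pointer is more than 12 mm off the marker (value of joint cam below 0.1 rad and (y of pointer in the frame of marker above 0.012 m or y of pointer in the frame of marker below -0.012 m)).
It fails at once if a board, the screwdriver, reel, jar, plug or cutters are moved more than 30 mm (distance of any of board_a, board_b, screwdriver, solder_reel, flux_jar, connector, cutters from where it was at the start of the episode above 0.03 m).
It also fails if it takes over 38 s, if anything falls off the work surface, if the arm or the gripper's body presses on something with over 40 N, if the wrist force passes 120 N, or if a joint passes its speed limit or range.

## Robot

A 7-joint arm with a two-finger parallel gripper is mounted at the origin on the work surface. World frame = base frame: x ahead of the robot, y to its left, z up, the work surface at z = 0. Lengths are in m, angles in rad, forces in N, time in s.
With the tool pointing down it reaches from about 0.425 to 0.95 m from the base axis. Payload 16.7 kg.
Tool frame: the origin (TCP) lies midway between the tips of the shut fingers; the grasp point (between the pads) lies arm.grip_point_offset behind it (arm.grip_point_offset is the distance from the TCP to the grasp point, in m); z points along the fingers, y is the line along which they close (so a half turn about z gives the same grasp; the last joint's range is limited). The gripper opens to 94 mm and grips with 3 to 60 N. Pads are 16 mm wide; open, the fingers measure 119 mm over their backs; the gripper's body (75 mm by 177 mm) begins 78 mm behind the grasp point.
Start: joints at [-1.258, 0.426, 0.074, 1.606, -0.034, 1.111, -0.067], TCP at [0.301, 0.604, 0.205] pointing down, gripper open.
Joint ranges: [-2.85, 2.85], [-0.5, 2.14], [-1.23, 1.37], [0.21, 2.46], [-1.02, 4.16], [0.16, 2.05], [-2.73, 2.73]. Speed limits (rad/s): [1.89, 1.89, 2.39, 2.39, 3.01, 3.01, 3.01].

## Interface

Orientations are given as [roll, pitch, yaw] about the fixed x, y, z axes, in that order (R = Rz(yaw) Ry(pitch) Rx(roll)).
In Python, from cell import readout, viewer, sign_off, finder, arm gives the robot as it stands.
- The arm moves only by the tool apply_moves, never from a script. Its argument "series" is a list of rows, each a list of 7 numbers: the opening, from 0 (shut) to 1 (fully open), then the shift along the tool's x, y, z in mm, then the turn, a rotation vector about the tool's x, y, z in rad. In form: [[gripper, dx, dy, dz, rx, ry, rz], ...]. A call has 1 to 12 rows; each row shifts and turns the commanded pose from where the row before left it, along the tool's axes as they then stand; what a row does not reach is not made up. A row lasts 1/12 s, in which the tool goes at most 41.7 mm and 7.16 degrees, less where a joint would pass 70% of its speed; a pose out of reach is approached as far as the arm can. A call is refused whole if a number of a shift passes 41.7 or a number of a turn 0.125, either way. A call with a gripper value outside its range is refused whole. The fingers move at their own pace and stop on an object; the grip force is fixed at half the most. Time passes only in rows, so rows that do not move let the fingers close. It gives the time, the measured TCP pose, the force, the opening and the grip force at its end, in the units of the state.
- readout.state(): the state, without advancing time (a new reading comes with each control period).
- viewer.capture(name): name is "scene" or "top" or "wrist"; returns the picture (400x640x3 uint8, red, green, blue); there is no depth.
- viewer.camera_model(name): a dict with "fovy" (degrees; the focal length in pixels is half the picture's height over the tangent of half this angle, whatever the lens; pixels are square), "cx", "cy" (the principal point, pixels), "extrinsics" (4x4, takes a point from camera to world coordinates). Camera axes: x right, y up, looking along -z (the intrinsics and any distortion apply to the point x, -y, -z); pixel columns grow to the right and rows downward; lengths in m; the calibration is good to about 2 mm. A picture is of the moment at which its call begins: read the wrist's pose just before it. camera_model takes no time and is no camera call; for the wrist camera it gives the pose at the moment of the call.
- sign_off(): hands the job in; it is judged then, once.
Trained networks look in the newest picture that a camera, given by its name, has taken for a name from the list of things; names that differ only in an ending like _2 or _b are one class to them, and where a whole thing is asked for, a point or a joint stands for the part that bears it (a point fixed in the world has none). Each returns a list of dicts, best first, with "conf" (0 to 1); they miss things now and then, are a little off and sometimes report something else, mostly with a low value. They report only what shows in the picture. A call takes as long as a camera call.
- finder.find_in(query, camera): "point" ([x, y, z] in m, in world coordinates, good to about 4 mm: the middle of the surface that is visible of it).
The state is a dict: "t": time; "joint_pos": joint angles; "joint_velocities": joint speeds; "joint_efforts": joint torques, N m; "tcp_pos": TCP position; "tcp_rot": TCP orientation; "ft_force": force on the tool from outside, world axes, zero at the start; "ft_torque": the same for the moment, N m; "grip_width": finger opening in m; "grasp_force": force on a finger pad.
Only numpy, scipy, OpenCV 4.12 (cv2) and the standard library are available. Lean on these libraries where they do the work, as an engineer would, in place of code of your own. Each camera call takes 0.05 s, during which the arm holds its last target. There are 200 camera calls.

## Working session

There is one attempt and no reset: what is moved stays moved. The work goes in short steps, Python scripts to look and compute and a tool call to move; the robot and the scene stay as the last step left them, time stands still between calls to the robot, and variables do not carry over. Pictures are saved under pics/ and viewed, at most 11 in all, crops included, and the job is handed in when it is done.

Besides the shell and the picture viewer there is one more tool, called after "Call:" as name(argument=value, ...) on one line, values as JSON. apply_moves: Moves the arm, as the interface text tells. Its arguments: {"type":"object","properties":{"series":{"type":"array"}},"required":["series"]}

```bash
mkdir -p pics
python3 - <<'E'
from cell import readout, viewer, finder, arm
import cv2,numpy as np
s=readout.state(); print(s, arm.grip_point_offset)
for c in ["top","scene"]:
    im=viewer.capture(c); cv2.imwrite(f"pics/{c}0.png",im[:,:,::-1])
    m=viewer.camera_model(c); print(c,m)
    for q in ["holder","marker","pointer","jaw_frame","paddle","grip","board_a","solder_reel","flux_jar"]:
        r=finder.find_in(q,c); print(q,[(np.round(d["point"],4).tolist(),round(d["conf"],2)) for d in r[:3]])
E
```

```text
{'t': 0.0, 'joint_pos': array([-1.2574866 ,  0.42673993,  0.07384948,  1.60662194, -0.03404884,
        1.11080842, -0.06709991]), 'joint_velocities': array([ 0.00161732,  0.00131024, -0.00015856, -0.00030022, -0.00043604,
       -0.00058265,  0.00026552]), 'joint_efforts': array([-9.66725602e-04, -9.35821939e+01,  3.66646126e+00, -4.54177380e+01,
       -4.87485691e-02,  2.01728521e-02,  1.38680430e-04]), 'tcp_pos': array([0.30120471, 0.60356464, 0.20476372]), 'tcp_rot': array([-3.14028111e+00,  1.43316905e-04,  2.67877501e+00]), 'ft_force': array([ 0.51175685,  0.15171697, -0.92188712]), 'ft_torque': array([-0.00330865, -0.01425879, -0.02040238]), 'grasp_force': 0.0, 'grip_width': 0.09384899385789454} 0.0188
top {'fovy': 47.56045686684721, 'cx': 320.0910294186143, 'cy': 208.53028889058407, 'extrinsics': array([[-0.01942898,  0.99839988, -0.05310559,  0.44025093],
       [-0.99947593, -0.01801954,  0.02689165,  0.04040666],
       [ 0.02589168,  0.05360023,  0.99822675,  1.38992762],
       [ 0.        ,  0.        ,  0.        ,  1.        ]])}
holder [([0.5777, 0.0776, 0.0348], 0.
[... 515 characters left out ...]
8,  0.57270279,  1.16826403],
       [ 0.83516188,  0.387023  , -0.39079129, -0.42665826],
       [ 0.01598356,  0.69314562,  0.72062034,  0.88119736],
       [ 0.        ,  0.        ,  0.        ,  1.        ]])}
holder [([0.5928, 0.0577, 0.0356], 0.57)]
marker [([0.6756, -0.3866, 0.0087], 0.54), ([0.4444, -0.0135, 0.0224], 0.4)]
pointer [([0.5749, 0.0936, 0.0678], 0.61)]
jaw_frame [([0.5775, 0.1034, 0.0705], 0.74)]
paddle [([0.5303, 0.0815, 0.0591], 0.39)]
grip [([0.5755, 0.0947, 0.0628], 0.5), ([0.5295, 0.0805, 0.0598], 0.5)]
board_a [([0.3509, 0.4076, 0.0031], 0.88), ([0.3749, -0.35, 0.0022], 0.85)]
solder_reel [([0.63, 0.3497, 0.0427], 0.64)]
flux_jar [([0.5444, -0.3788, 0.0506], 0.6)]
```

View pics/top0.png

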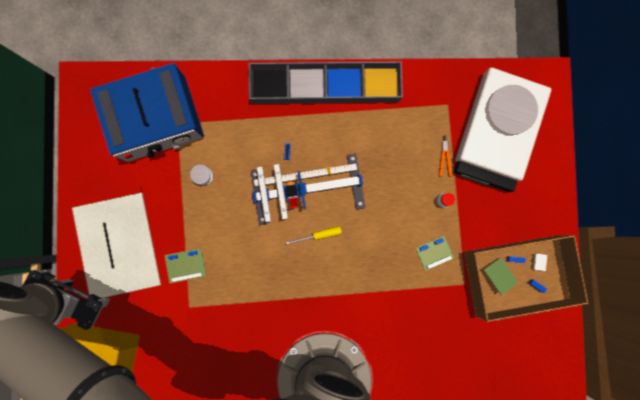

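View pics/scene0.png

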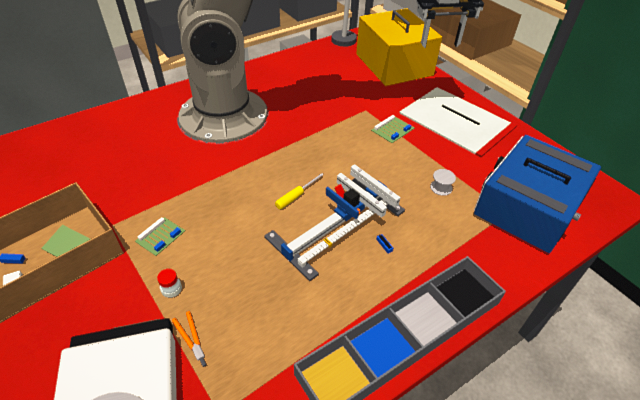

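The top view shows the holder at about (255-360, 160-215) px, with the fixed jaw on the left, the red lever at (291,190) and the yellow marker near (329,170). I'll zoom in for its pose.

```bash
cat > h.py <<'E'
import numpy as np
from scipy.spatial.transform import Rotation as Rot
def pix(m,p,H=400):
    E=np.array(m["extrinsics"]);f=H/2/np.tan(np.radians(m["fovy"])/2)
    c=(np.asarray(p,float)-E[:3,3])@E[:3,:3]
    return np.array([m["cx"]+f*c[0]/-c[2], m["cy"]-f*c[1]/-c[2]])
def ray(m,uv,z,H=400):
    E=np.array(m["extrinsics"]);f=H/2/np.tan(np.radians(m["fovy"])/2)
    d=E[:3,:3]@np.array([(uv[0]-m["cx"])/f,-(uv[1]-m["cy"])/f,-1])
    return E[:3,3]+d*(z-E[2,3])/d[2]
E
python3 - <<'E'
import cv2
a=cv2.imread("pics/top0.png")[145:230,240:375]
a=cv2.resize(a,None,fx=5.9,fy=5.9,interpolation=cv2.INTER_CUBIC); cv2.imwrite("pics/c1.png",a); print(a.shape)
from cell import viewer; print(viewer.camera_model("wrist"))
E
```

```text
(502, 796, 3)
{'fovy': 68.96221749049073, 'cx': 316.3371770191125, 'cy': 192.21693774146175, 'extrinsics': array([[ 4.46522474e-01, -8.60921041e-01, -2.43788108e-01,
         2.30311751e-01],
       [ 8.94772349e-01,  4.29521892e-01,  1.22038470e-01,
         6.40336593e-01],
       [-3.53157418e-04, -2.72627777e-01,  9.62119520e-01,
         3.84555536e-01],
       [ 0.00000000e+00,  0.00000000e+00,  0.00000000e+00,
         1.00000000e+00]])}
```

View pics/c1.png

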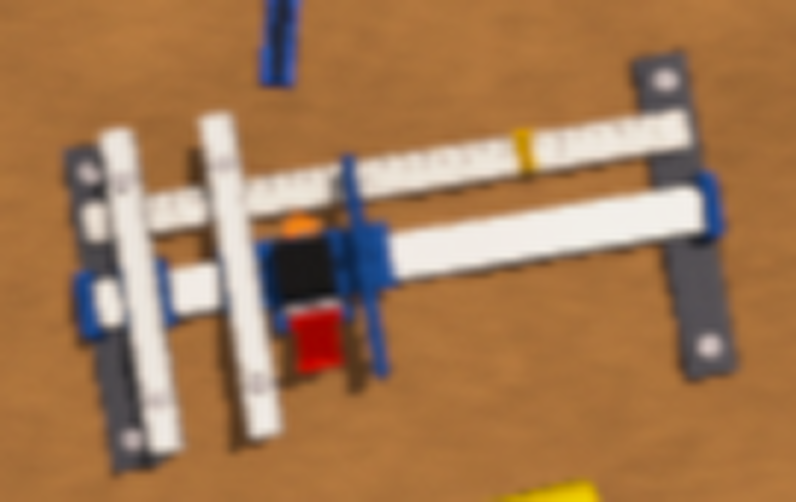

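The crop shows the marker at about crop (525,150), which is full (329.0,170.4). The rail runs from crop (80,303) to (710,207), with the fixed jaw on the left. The lever is open.

Run:
```python
from h import *; from cell import viewer
m=viewer.camera_model("top"); s=5.9
P=lambda u,v,z:ray(m,(240+(u+.5)/s-.5,145+(v+.5)/s-.5),z)[:2]
# rail left end by bar: fixed jaw ends (z70), feet screws, rail mid-line
jl=P(117,130,70e-3);jr=P(165,450,70e-3)
print("fixedjaw",jl,jr,(jl+jr)/2,np.linalg.norm(jl-jr))
a=P(183,291,.034);b=P(700,210,.034);print("rail",a,b,np.degrees(np.arctan2(*(a-b)[::-1])))
sl=[P(217,114,.07),P(264,437,.07)];print("slide bar",sl,(sl[0]+sl[1])/2)
mk=P(525,150,.033);print("marker",mk)
print("block",P(304,268,.08),"pointer",P(300,222,.038))
d=(a-b)/np.linalg.norm(a-b);n=np.array([d[1],-d[0]])
jc=(jl+jr)/2; O=a+d*((jc-a)@d-.130)
yaw=np.arctan2(-d[0],d[1])
L=lambda p:np.round(np.array([(p-O)@n,(p-O)@d])*1e3,1)
print("O",O,"yaw",yaw)
for k,p in dict(marker=mk,block=P(304,268,.08),pointer=P(300,222,.038),slide=(sl[0]+sl[1])/2,railend=b,rr=P(683,130,.03)).items(): print(k,L(p))
```

```text
fixedjaw [0.63610031 0.17952587] [0.47742897 0.15795287] [0.55676464 0.16873937] 0.1601311591036585
rail [0.55882712 0.1509973 ] [ 0.59574301 -0.11257143] 97.97307977881513
slide bar [array([0.64330116, 0.13007445]), array([0.48291549, 0.10928086])] [0.56310833 0.11967765]
marker [ 0.62807733 -0.02392515]
block [0.56509758 0.0879229 ] pointer [0.59251367 0.09109477]
O [0.57438228 0.039938  ] yaw 0.1391564936645053
marker [ 44.3 -70.7]
block [-2.5 48.8]
pointer [25.1 48.1]
slide [-0.1 80.5]
railend [  -0. -154.]
rr [  42.4 -152.6]
```

```bash
cat >> h.py <<'E'
O=np.array([0.57438,0.03994]);YH=0.13916
def hold(p):  # world xy -> holder mm
    c,s=np.cos(YH),np.sin(YH);d=np.asarray(p)[:2]-O
    return np.array([c*d[0]+s*d[1],-s*d[0]+c*d[1]])*1e3
def world(q):
    c,s=np.cos(YH),np.sin(YH);q=np.asarray(q)/1e3
    return O+np.array([c*q[0]-s*q[1],s*q[0]+c*q[1]])
E
python3 - <<'E'
from h import *; from cell import readout
s=readout.state();p=s["tcp_pos"];yaw=s["tcp_rot"][2]
t=np.r_[world([-22,48]),.150];N=16
dy=YH+np.pi/2-yaw;print(t,dy)
# shift rows, rotate in rows 1..8 by dy/8
rem=t-p
for i in range(N):
    R=np.array([[np.cos(yaw),np.sin(yaw),0],[np.sin(yaw),-np.cos(yaw),0],[0,0,-1]])
    print(np.round(R.T@rem/N*1e3,1)); 
    if i<8: yaw+=dy/8
E
```

```text
[0.54593454 0.08442433 0.15      ] -0.968835444144065
[-28.2 -22.2   3.5]
[-30.7 -18.7   3.5]
[-32.7 -14.8   3.5]
[-34.2 -10.8   3.5]
[-35.3  -6.6   3.5]
[-35.8  -2.2   3.5]
[-35.8   2.1   3.5]
[-35.3   6.4   3.5]
[-34.3  10.6   3.5]
[-34.3  10.6   3.5]
[-34.3  10.6   3.5]
[-34.3  10.6   3.5]
[-34.3  10.6   3.5]
[-34.3  10.6   3.5]
[-34.3  10.6   3.5]
[-34.3  10.6   3.5]
```

Call:
apply_moves(series=[[1, -28.2, -22.2, 0, 0, 0, 0.121], [1, -30.7, -18.7, 0, 0, 0, 0.121], [1, -32.7, -14.8, 0, 0, 0, 0.121], [1, -34.2, -10.8, 0, 0, 0, 0.121], [1, -35.3, -6.6, 0, 0, 0, 0.121], [1, -35.8, -2.2, 0, 0, 0, 0.121], [1, -35.8, 2.1, 0, 0, 0, 0.121], [1, -35.3, 6.4, 0, 0, 0, 0.121], [1, -34.3, 10.6, 0, 0, 0, 0], [1, -34.3, 10.6, 0, 0, 0, 0], [1, -34.3, 10.6, 0, 0, 0, 0], [1, -34.3, 10.6, 0, 0, 0, 0]])

```text
t: 2.0
tcp_pos: [0.4853, 0.2127, 0.2058]
tcp_rot: [3.141, -0.0, 1.711]
ft_force: [0.3, 1.1, -0.5]
grip_width: 0.0941
grasp_force: 0.0
```

Run:
```python
from h import *; from cell import readout,viewer
import cv2
s=readout.state();print(s["t"],s["tcp_pos"],s["tcp_rot"],hold(s["tcp_pos"]),s["tcp_rot"][2]-YH-np.pi/2)
m=viewer.camera_model("wrist");im=viewer.capture("wrist");cv2.imwrite("pics/w1.png",im[:,:,::-1])
for n,q in dict(marker=(42,-70.7,33),pointer=(32.5,48,38)).items():
    print(n,pix(m,np.r_[world(q[:2]),q[2]/1e3]))
np.save("w1.npy",m,allow_pickle=True)
```

```text
2.0 [0.48530175 0.21274253 0.20577649] [ 3.14117420e+00 -4.91410407e-04  1.71099399e+00] [-64.24745925 183.4881857 ] 0.0010376667172349308
marker [388.02123043 345.37620729]
pointer [387.8412859  276.14379406]
```

View pics/w1.png

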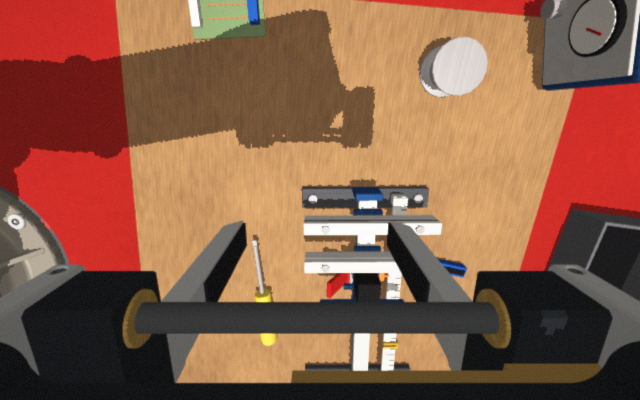

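The wrist view shows the marker at (390,345), within about 2 px of the predicted position. The lever is at (337,285) and the slot is clear. I'll refine the marker by colour centroid in this picture and the top picture.

Run:
```python
from h import *; from cell import viewer
import cv2
M={"w1":np.load("w1.npy",allow_pickle=True).item(),"top0":viewer.camera_model("top"),"scene0":viewer.camera_model("scene")}
for n,m in M.items():
    a=cv2.imread(f"pics/{n}.png").astype(int);b,g,r=a[...,0],a[...,1],a[...,2]
    W=np.clip((r-b-95)/80.,0,1)*(g>0.55*r)*(r>140)
    c=pix(m,np.r_[world([42,-70.7]),.033]);u0,v0=np.round(c).astype(int)
    y0,y1,x0,x1=v0-9,min(v0+10,400),u0-14,u0+15
    w=W[y0:y1,x0:x1];yy,xx=np.mgrid[y0:y1,x0:x1]
    uv=np.array([(w*xx).sum(),(w*yy).sum()])/max(w.sum(),1e-9)
    print(n,"pred",c,"found",uv,w.sum(),hold(ray(m,uv,.033)))
m=M["w1"]
# check points: rows from eyeballing w1: slider bar ends top face, fixed bar ends
for k,uv,z in [("fixL",(305,222),.07),("fixR",(441,222),.07),("slL",(305,257),.07),("slR",(387,257),.07)]: print(k,hold(ray(m,uv,z)))
```

```text
w1 pred [388.02123043 345.37620729] found [391.01269732 345.10741249] 72.85 [ 46.38102767 -70.21467063]
top0 pred [328.69141673 170.76510045] found [328.22480299 169.41891331] 60.275 [ 46.24165079 -69.95896336]
scene0 pred [326.70505311 240.04606893] found [328.98407258 241.8703629 ] 62.0 [ 49.53389331 -70.29511227]
fixL [-77.12513722 138.73647039]
fixR [ 80.30655697 138.84219143]
slL [-77.5582861   93.81742993]
slR [20.79466366 93.87346509]
```

Call:
apply_moves(series=[[1, -27, 8.4, 0, 0, 0, 0], [1, -27, 8.4, 0, 0, 0, 0], [1, -27, 8.4, 0, 0, 0, 0], [1, -27, 8.4, 10, 0, 0, 0], [1, -27.5, 8.5, 20, 0, 0, 0], [1, 0, 0, 25, 0, 0, 0], [1, 0, 0, 10, 0, 0, 0], [1, 0, 0, 0, 0, 0, 0]])

```text
t: 2.72
tcp_pos: [0.544, 0.086, 0.1385]
tcp_rot: [-3.138, 0.001, 1.711]
ft_force: [-0.3, 0.0, 0.8]
grip_width: 0.094
grasp_force: 0.0
```

Run:
```python
from h import *; from cell import readout,viewer
import cv2
s=readout.state();print(s["t"],s["tcp_pos"],hold(s["tcp_pos"]),s["ft_force"])
m=viewer.camera_model("wrist");im=viewer.capture("wrist")
cv2.imwrite("pics/w2.png",im[:,:,::-1])
```

```text
2.7167 [0.5439846  0.08601011 0.13847482] [-23.71112065  49.8409315 ] [-0.34149844  0.00590383  0.76518082]
```

View pics/w2.png

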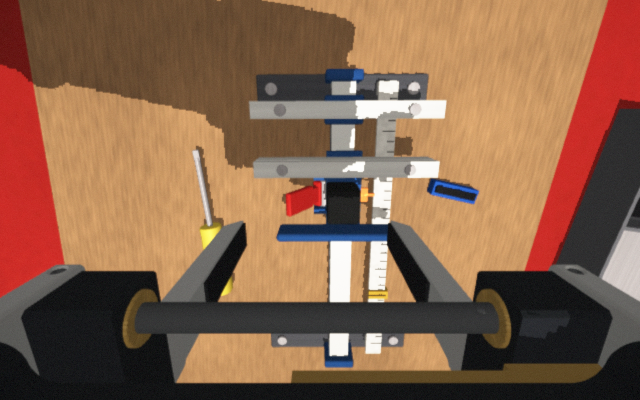

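The wrist view shows everything: the pointer at (371,195), the marker at (378,295), the lever at (303,200) and the slot from rows 177 to 225. The fingers straddle both lever and block. I'll check these against the model.

Run:
```python
from h import *; from cell import readout,viewer
import cv2
m=viewer.camera_model("wrist")
for k,uv,z in [("pointer",(372,195),.038),("marker",(378,295),.033),("fixL",(250,103),.07),("fixR",(446,103),.07),("slL",(254,163),.07),("slR",(439,163),.07),("pullL",(278,229),.078),("pullTopMid",(332,230),.078),("railfar",(345,73),.034),("leverTopOut",(288,205),.071),("block",(343,192),.08)]: print(k,hold(ray(m,uv,z)).round(1))
for z in (.138,.047): print(pix(m,np.r_[world([-23.7,49.8]),z]))
a=viewer.capture("wrist").astype(int);r,g,b=a[...,0],a[...,1],a[...,2]
w=((r-b>110)&(g>0.55*r))[280:306,360:395];yy,xx=np.mgrid[280:306,360:395]
uv=(xx[w].mean(),yy[w].mean());print("mk",uv,w.sum(),hold(ray(m,uv,.033)), np.unique(yy[w]))
w=((r-b>110)&(g<0.75*r)&(g>.35*r)&(r>180))[180:212,360:380];yy,xx=np.mgrid[180:212,360:380]
print("ptr",xx[w].min(),xx[w].max(),yy[w].min(),yy[w].max(),[ (x,yy[w][xx[w]==x].mean()) for x in np.unique(xx[w])])
```

```text
pointer [33.  48.1]
marker [ 47.1 -71.6]
fixL [-77.3 135.7]
fixR [ 82.9 136. ]
slL [-76.9  86.1]
slR [82.9 86.4]
pullL [-57.1  28. ]
pullTopMid [-8.9 27.2]
railfar [  2.9 162.7]
leverTopOut [-48.4  48.3]
block [-0.2 63. ]
[315.04649751 234.28212208]
[315.61039575 195.80999574]
mk (np.float64(377.3356643356643), np.float64(293.7902097902098)) 143 [ 46.24789201 -69.98608462] [290 291 292 293 294 295 296 297 298 299]
ptr 360 372 187 201 [(np.int64(360), np.float64(195.83333333333334)), (np.int64(361), np.float64(192.0)), (np.int64(362), np.float64(191.25)), (np.int64(363), np.float64(192.0)), (np.int64(364), np.float64(192.0)), (np.int64(365), np.float64(193.8181818181818)), (np.int64(366), np.float64(193.33333333333334)), (np.int64(367), np.float64(194.66666666666666)), (np.int64(368), np.float64(194.5)), (np.int64(369), np.float64(194.5)), (np.int64(370), np.float64(194.5)), (np.int64(371), np.float64(194.5)), (np.int64(372), np.float64(193.0))]
```

Call:
apply_moves(series=[[1, 0, 3.5, 20, 0, 0, 0.04], [1, 0, 0, 25, 0, 0, 0.04], [1, 0, 0, 25, 0, 0, 0], [1, 0, 0, 15, 0, 0, 0], [1, 0, 0, 5, 0, 0, 0], [1, 0, 0, 0, 0, 0, 0]])

```text
t: 3.32
tcp_pos: [0.5488, 0.0873, 0.0506]
tcp_rot: [-3.141, -0.0, 1.632]
ft_force: [-0.6, 0.2, 0.3]
grip_width: 0.094
grasp_force: 0.0
```

```bash
cat > look.py <<'E'
from h import *; from cell import readout,viewer
import cv2,sys
def go(cams,tag):
    s=readout.state();print(s["t"],s["tcp_pos"].round(4),s["tcp_rot"].round(3),hold(s["tcp_pos"]).round(1),"F",s["ft_force"].round(1),s["grip_width"],s["grasp_force"])
    for c in cams: cv2.imwrite(f"pics/{tag}_{c}.png",viewer.capture(c)[:,:,::-1])
E
python3 -c "
from look import *
go([],'')"
```

```text
3.3167 [0.5488 0.0873 0.0506] [-3.141 -0.     1.632] [-18.7  50.5] F [-0.6  0.2  0.3] 0.09396137334494685 0.0
```

Call:
apply_moves(series=[[1, -10, 0.8, 0, 0, 0, 0], [1, -10, 0.8, 0, 0, 0, 0], [1, -12, 1, 0, 0, 0, 0], [1, -12, 1, 0, 0, 0, 0], [1, -12, 1, 0, 0, 0, 0], [1, -12, 1, 0, 0, 0, 0], [1, -12, 1, 0, 0, 0, 0], [1, -12, 1, 0, 0, 0, 0], [1, -12, 1, 0, 0, 0, 0], [1, -8, 0.7, 0, 0, 0, 0], [1, 0, 0, 0, 0, 0, 0]])

```text
t: 4.23
tcp_pos: [0.5654, -0.0275, 0.051]
tcp_rot: [3.141, 0.001, 1.628]
ft_force: [1.3, 3.8, 1.5]
grip_width: 0.0937
grasp_force: 1.9
```

```bash
python3 -c "
from look import *
go(['scene','wrist','top'],'d1')
a=cv2.imread('pics/d1_scene.png')[160:300,240:440]
b=cv2.imread('pics/d1_wrist.png')[120:320,230:460]
f=lambda i:cv2.resize(i,(400,int(400*i.shape[0]/i.shape[1])),interpolation=cv2.INTER_CUBIC)
a,b=f(a),f(b);h=max(len(a),len(b));o=np.zeros((h,800,3),np.uint8);o[:len(a),:400]=a;o[:len(b),400:]=b;cv2.imwrite('pics/d1c.png',o)
"
```

```text
4.2333 [ 0.5654 -0.0275  0.051 ] [3.141e+00 1.000e-03 1.628e+00] [-18.2 -65.5] F [1.3 3.8 1.5] 0.09366305178313224 1.9351163253304549
```

View pics/d1c.png

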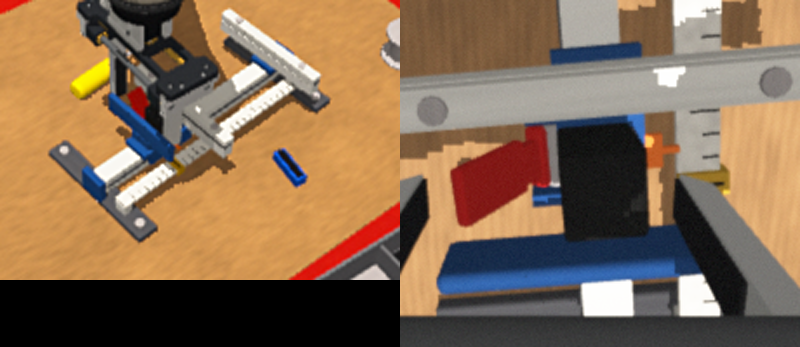

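The jaw has been drawn (about 4 N). In the wrist view the pointer tip is at about (389.5,206) and the marker at about (411,223), so the jaw is still short of the mark.

```bash
cat > rel.py <<'E'
from look import *
def rel(p,k):
    m=viewer.camera_model("wrist")
    P,K=hold(ray(m,p,.038)),hold(ray(m,k,.033)); print("ptr",P.round(1),"mk",K.round(1),"go",(P-K)[1].round(1))
E
python3 - <<'E'
from rel import *
rel((389.7,206),(411,223))
i=cv2.imread("pics/d1_wrist.png")[195:235,370:425]
cv2.imwrite("pics/d1z.png",cv2.resize(i,None,fx=12,fy=12,interpolation=cv2.INTER_NEAREST))
E
```

```text
ptr [ 33.5 -50.9] mk [ 49.9 -66.9] go 16.0
```

View pics/d1z.png

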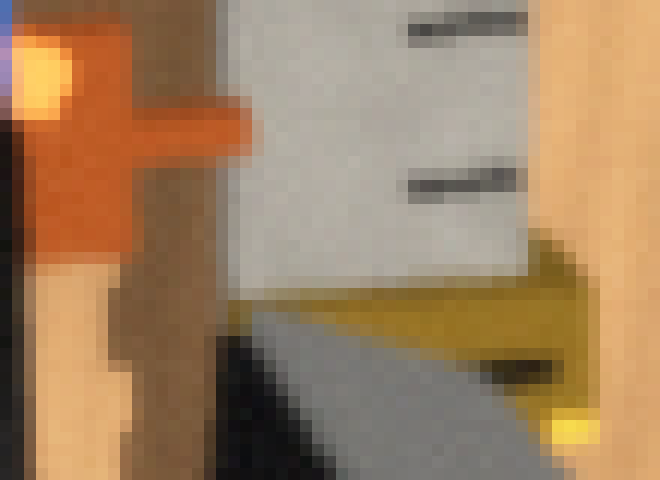

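Call:
apply_moves(series=[[1, -8, 0.6, 0, 0, 0, 0], [1, -8, 0.6, 0, 0, 0, 0], [1, -3, 0.3, 0, 0, 0, 0], [1, 0, 0, 0, 0, 0, 0]])

```text
t: 4.72
tcp_pos: [0.5675, -0.0438, 0.0504]
tcp_rot: [-3.141, 0.0, 1.631]
ft_force: [0.6, 5.5, 0.8]
grip_width: 0.0936
grasp_force: 2.1
```

Run:
```python
from rel import *
rel((390.3,205.4),(413.3,225.6))  # camera moved, only for scale
go(['wrist','scene'],'d2')
a=cv2.imread("pics/d2_wrist.png")[170:250,350:430]
b=cv2.imread("pics/d2_scene.png")[210:270,300:360]
f=lambda i:cv2.resize(i,(400,400),interpolation=cv2.INTER_NEAREST)
cv2.imwrite("pics/d2c.png",np.hstack([f(a),f(b)]))
```

```text
ptr [ 33.9 -69.5] mk [ 51.6 -88.1] go 18.5
4.7167 [ 0.5675 -0.0438  0.0504] [-3.141  0.     1.631] [-18.5 -81.9] F [0.6 5.5 0.8] 0.09363531897463022 2.112089791917242
```

View pics/d2c.png

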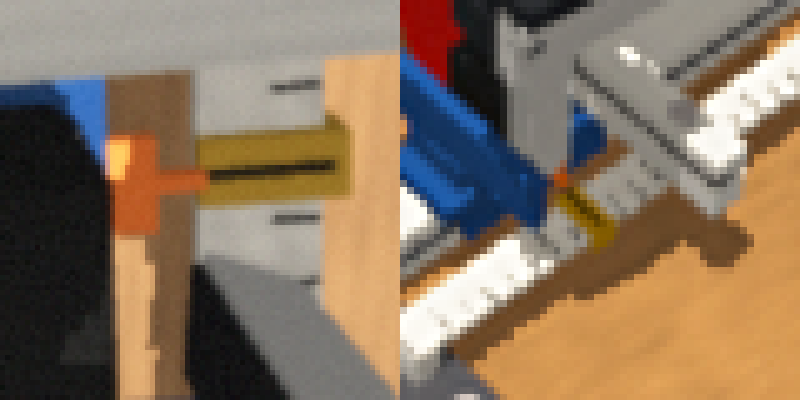

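Run:
```python
from rel import *
rel((390.7,205.8),(391.7,205.0)); rel((390.7,205.8),(416,202.6)); rel((390.7,205.8),(404,203.6))
go([],'')
```

```text
ptr [ 34.2 -69.2] mk [ 36.1 -70.4] go 1.2
ptr [ 34.2 -69.2] mk [ 53.3 -70. ] go 0.8
ptr [ 34.2 -69.2] mk [ 44.8 -70.1] go 0.9
4.8167 [ 0.5674 -0.0432  0.0504] [-3.141 -0.     1.631] [-18.5 -81.3] F [0.9 4.4 2. ] 0.09411145190588473 2.137950928299688
```

The pointer sits about 1 mm short of the line, with the lever still open. I'll draw slightly more, bring the fingers in close and dwell.

Call:
apply_moves(series=[[1, -1.2, 0, 0, 0, 0, 0], [1, 0, 0, 0, 0, 0, 0], [1, 0, 0, 0, 0, 0, 0], [0.89, -0.5, -1.2, 0, 0, 0, 0], [0.79, -0.5, -1.3, 0, 0, 0, 0], [0.79, 0, 0, 0, 0, 0, 0], [0.79, 0, 0, 0, 0, 0, 0]])

```text
t: 5.4
tcp_pos: [0.5653, -0.0454, 0.0505]
tcp_rot: [3.141, -0.0, 1.631]
ft_force: [2.5, 4.5, -0.0]
grip_width: 0.075
grasp_force: 2.1
```

Run:
```python
from rel import *
go(['wrist'],'d3')
a=cv2.imread("pics/d3_wrist.png")[130:330,210:450]
cv2.imwrite("pics/d3c.png",cv2.resize(a,(720,600),interpolation=cv2.INTER_CUBIC))
```

```text
5.4 [ 0.5653 -0.0454  0.0505] [ 3.141 -0.     1.631] [-20.8 -83.3] F [ 2.5  4.5 -0. ] 0.07496366493770783 2.1434585808310658
```

View pics/d3c.png

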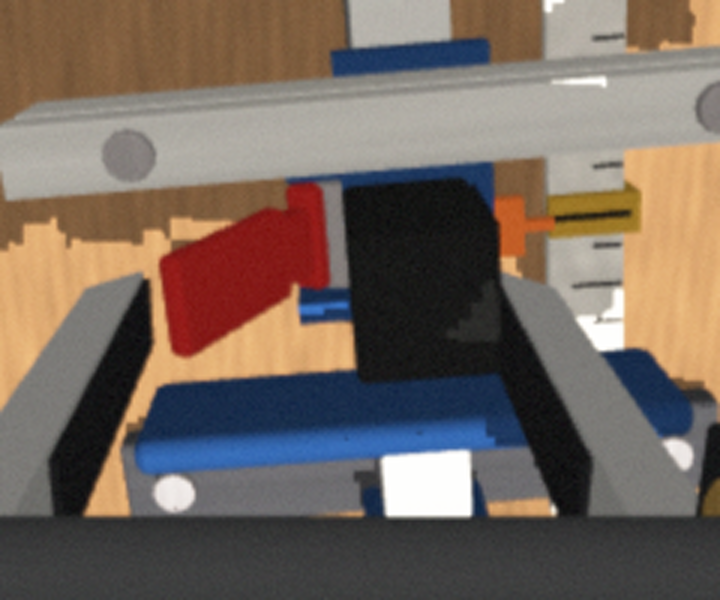

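The pointer is still on the line, at crop (553,223) against (556,217). The right finger is beside the block and the left one just outside the lever. Now I'll squeeze, shifting the hand so the block-side finger stays put.

Call:
apply_moves(series=[[0.73, 0, 2.6, 0, 0, 0, 0], [0.67, 0, 2.7, 0, 0, 0, 0], [0.61, 0, 2.7, 0, 0, 0, 0], [0.55, 0, 2.7, 0, 0, 0, 0], [0.49, 0, 2.7, 0, 0, 0, 0]])

```text
t: 5.87
tcp_pos: [0.5771, -0.0449, 0.0502]
tcp_rot: [-3.138, -0.001, 1.631]
ft_force: [-9.0, 3.3, 7.6]
grip_width: 0.0486
grasp_force: 7.7
```

Run:
```python
from rel import *
go(['wrist'],'d4')
a=cv2.imread("pics/d4_wrist.png")[130:330,210:450]
cv2.imwrite("pics/d4c.png",cv2.resize(a,(720,600),interpolation=cv2.INTER_CUBIC))
```

```text
5.8667 [ 0.5771 -0.0449  0.0502] [-3.138e+00 -1.000e-03  1.631e+00] [ -9.1 -84.4] F [-9.   3.3  7.6] 0.0486211964790807 7.6796554870088585
```

View pics/d4c.png

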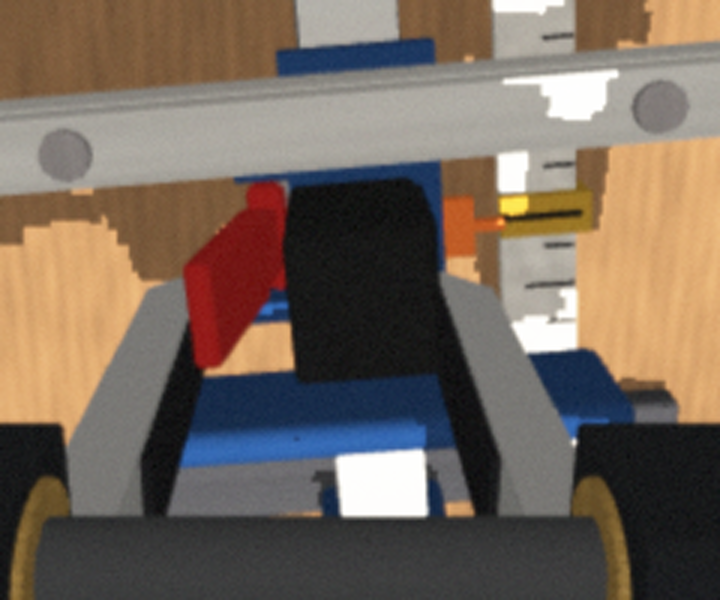

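The lever is closing and the pointer is still on the line. Next I'll finish the squeeze.

Call:
apply_moves(series=[[0.43, 0, 2.7, 0, 0, 0, 0], [0.37, 0, 2.5, 0, 0, 0, 0], [0.2, 0, 0.8, 0, 0, 0, 0], [0.1, 0, 0, 0, 0, 0, 0], [0, 0, 0, 0, 0, 0, 0], [0, 0, 0, 0, 0, 0, 0], [0, 0, 0, 0, 0, 0, 0], [0, 0, 0, 0, 0, 0, 0]])

```text
t: 6.58
tcp_pos: [0.5825, -0.0447, 0.0501]
tcp_rot: [-3.138, -0.001, 1.631]
ft_force: [-9.9, 3.4, 9.7]
grip_width: 0.0353
grasp_force: 31.0
```

Run:
```python
from rel import *
go(['wrist'],'d5')
a=cv2.imread("pics/d5_wrist.png")[130:330,210:450]
cv2.imwrite("pics/d5c.png",cv2.resize(a,(720,600),interpolation=cv2.INTER_CUBIC))
```

```text
6.5833 [ 0.5825 -0.0447  0.0501] [-3.138e+00 -1.000e-03  1.631e+00] [ -3.7 -84.9] F [-9.9  3.4  9.7] 0.03526699110128186 30.951357622398064
```

View pics/d5c.png

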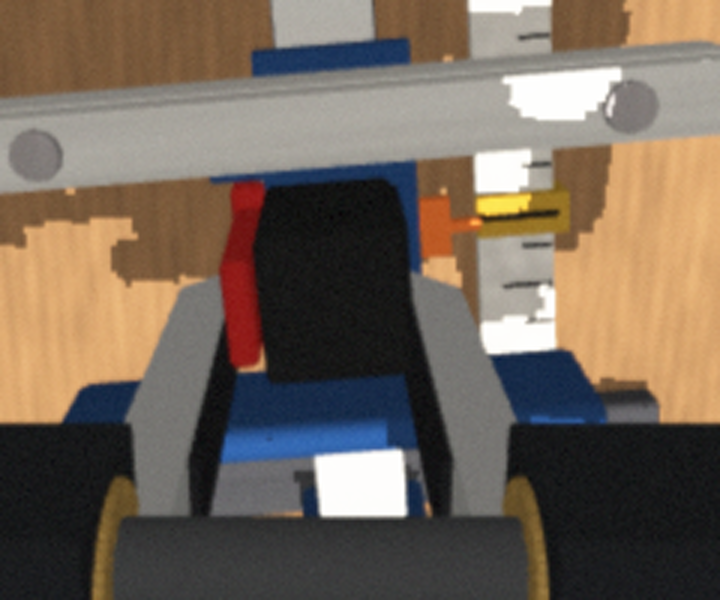

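The lever is upright against the block: width 35.3 mm, 31 N. I'll measure the pointer offset precisely before handing in.

Run:
```python
from rel import *
i=cv2.imread("pics/d5_wrist.png");h=i[:,:,::-1].astype(int)
r,g,b=h[...,0],h[...,1],h[...,2]
for x in range(360,370):
    c=(r-b)[198:210,x]*((g<.72*r))[198:210,x]; c=np.where(c>70,c,0); print(x,round((c*np.arange(198,210)).sum()/max(c.sum(),1),2),end=' | ')
print()
for x in range(368,400,2):
    c=np.clip(95-r[194:210,x],0,None);print(x,round((c*np.arange(194,210)).sum()/max(c.sum(),1),2),end=' | ')
print();print(r[194:212,360:400:3])
```

```text
360 204.39 | 361 204.95 | 362 204.91 | 363 204.56 | 364 204.54 | 365 204.19 | 366 204.38 | 367 204.03 | 368 204.31 | 369 204.04 | 
368 0.0 | 370 202.0 | 372 202.67 | 374 202.33 | 376 202.2 | 378 202.05 | 380 202.0 | 382 201.91 | 384 201.4 | 386 201.18 | 388 200.91 | 390 200.78 | 392 200.55 | 394 200.51 | 396 0.0 | 398 0.0 | 
[[115 119 118 183 178 176 184 205 187 140 140 138 143 138]
 [118 117 119 166 194 208 226 232 241 164 149 152 150 144]
 [119 120 117 220 246 250 250 250 250 164 147 151 150 142]
 [125 117 115 239 251 252 251 251 251 152 151 150 149 147]
 [122 118 123 241 252 252 251 251 249 151 148 150 151 141]
 [127 117 120 239 252 252 251 250 238 138 132 125 138 142]
 [135 119 122 225 250 246 242 238 142  88  76  53 106 147]
 [134 122 125 151 229 196 158 117  45  42  43  49 117 145]
 [146 133 144 149  82  67  60  57  62  88  92 101 149 142]
 [168 161 190 229  69  84  93 105 124 144 147 147 153 147]
 [182 182 216 246 124 148 144 150 150 152 151 149 152 145]
 [189 189 192 198 149 150 151 152 151 149 155 153 149 142]
 [187 179 173 172 149 155 153 151 149 150 150 152 147 140]
 [179 155 137 142 152 151 153 154 157 155 155 159 141 128]
 [158 132 122 138 154 152 158 160 164 162 169 172 123 118]
 [152 130 121 146 166 166 176 179 165 167 168 171 118 117]
 [155 128 122 147 173 175 182 180 153 145 144 147 119 116]
 [165 128 119 149 174 177 184 178 107  85  86 106 118 114]]
```

Run:
```python
from rel import *
rel((369,204.1),(374,202.45)); rel((369,204.1),(392,200.6))
```

```text
ptr [ 33.9 -70.2] mk [ 38.2 -71. ] go 0.8
ptr [ 33.9 -70.2] mk [ 50.9 -70.6] go 0.4
```

```bash
python3 -c "
from cell import readout,sign_off
s=readout.state();print(s['t'],s['grip_width'],s['grasp_force'],s['ft_force'],s['tcp_pos']);print(sign_off())"
```

```text
6.6333 0.034766827879306454 30.95130256137054 [-10.47543094   4.78535788  10.49382094] [ 0.58244711 -0.04466049  0.050096  ]
the job is handed in; nothing more can be done
None
```

I drew the jaw to its mark (pointer about 0.6 mm from the line by the wrist camera) and squeezed the lever shut. At about 6.6 s I handed the job in, still gripping lever and block at about 31 N; sign-off returned no verdict.

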